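# Number the jar lids on the tray press

### The job

Put every coloured jar lid flat into a pocket of the press's sliding tray and stamp the lids one after another in the order red, yellow, green, blue (some colours may be missing): slide the tray until the middle of the lid is under the stamp, draw the red knob right out to its stop and hold it there for a moment, then let it spring back. Finish with all lids still in their pockets and the tray pulled fully out to its loading end, and leave the jars and the garlic where they stand.

Things in the scene. Friction and masses are not known exactly. Their poses are not given: they have to be found in the camera images.
- lid_red_mid (a point): red plastic screw lid, a ribbed disc 40 mm in diameter and 22 mm tall, 25 g, lying flat on the worktop at the start; the point is its centre (half-way up), z axis along the lid's axis; None if that lid is absent in this run
- lid_yellow_mid (a point): yellow plastic screw lid, a ribbed disc 40 mm in diameter and 22 mm tall, 25 g, lying flat on the worktop at the start; the point is its centre (half-way up), z axis along the lid's axis; None if that lid is absent in this run
- lid_green_mid (a point): green plastic screw lid, a ribbed disc 40 mm in diameter and 22 mm tall, 25 g, lying flat on the worktop at the start; the point is its centre (half-way up), z axis along the lid's axis; None if that lid is absent in this run
- lid_blue_mid (a point): blue plastic screw lid, a ribbed disc 40 mm in diameter and 22 mm tall, 25 g, lying flat on the worktop at the start; the point is its centre (half-way up), z axis along the lid's axis; None if that lid is absent in this run
- stamp_axis (a point): fixed point on the axis of the press's stamp (brass-faced, 20 mm wide, under the head of the green arm), at its resting face, 71 mm up; seated lids pass under it with 9 mm to spare. Axes of the press: y level along the arm to the column (109 to 135 mm away, 60 mm wide), x level across it. Arm 40 mm wide, its top 108 mm up; the head's radius is 16 mm
- handle_grip (a point): point to grip the tray's handle: upright black cylinder, 20 mm wide, from 54 to 94 mm above the worktop; the point is on its axis 80 mm up, 100 mm to the press's -y of the tray's middle. Axes parallel to the press. Moving it level drags the tray along both slides (about 1.5 N friction each); the tray stays where it is left and cannot turn or lift
- pocket0 (a point): round pocket of the aluminium tray (2 x 2 pockets 70 mm apart; this one at the press's -x +y corner), 46 mm wide, 6 mm deep; tray 130 x 130 mm, its top 46 mm above the worktop. The point is where the centre of a lid lies when seated, 51 mm above the worktop. Axes parallel to the press
- pocket1 (a point): round pocket of the aluminium tray (2 x 2 pockets 70 mm apart; this one at the press's -x -y corner), 46 mm wide, 6 mm deep; tray 130 x 130 mm, its top 46 mm above the worktop. The point is where the centre of a lid lies when seated, 51 mm above the worktop. Axes parallel to the press
- pocket2 (a point): round pocket of the aluminium tray (2 x 2 pockets 70 mm apart; this one at the press's +x +y corner), 46 mm wide, 6 mm deep; tray 130 x 130 mm, its top 46 mm above the worktop. The point is where the centre of a lid lies when seated, 51 mm above the worktop. Axes parallel to the press
- pocket3 (a point): round pocket of the aluminium tray (2 x 2 pockets 70 mm apart; this one at the press's +x -y corner), 46 mm wide, 6 mm deep; tray 130 x 130 mm, its top 46 mm above the worktop. The point is where the centre of a lid lies when seated, 51 mm above the worktop. Axes parallel to the press
- draw_grip (a point): gripping point of the draw knob: upright red cylinder, 18 mm in diameter, from 121 to 161 mm above the worktop, on top of the arm; the point is at 146 mm height on its axis. Axes parallel to the press; the knob is drawn along the press's -y, away from the column and towards the head
- stamp_face (a point): centre of the moving stamp's lower face; 71 mm above the worktop at rest, 62 mm (the top of a seated lid) when the knob is at its stop. Axes parallel to the press
- draw (a joint): draw knob: 0 at rest by the column, 0.035 m drawn out to its stop towards the head (press's -y); a spring pulls it back (2.4 N at rest, 6.6 N at the stop) when released. Drawing it brings the stamp down; at the stop the stamp presses on the lid below
- tray_travel (a joint): tray slide along the press's y: 0 at the loading end (out, farthest from the column, the tray's middle 100 mm short of the stamp axis, all pockets clear of the head), grows to 0.138 m towards the column
- tray_cross (a joint): tray slide along the press's x, -0.04 to 0.04 m, 0 in the middle
- spice_jar_a: bystander: small spice jar with a yellow cap, 45 mm wide, 100 mm tall; origin under its centre
- honey_jar: bystander: glass jar with a grey lid, 71 mm wide, 110 mm tall; origin under its centre
- garlic: bystander: garlic bulb, 56 mm; origin under its centre
Not all that is in view belongs to the job. Of the things shaped like the part that bears lid_green_mid, the green one is meant.

How it is judged (in metres and radians):
On the way, in this order (a step that is already met when the one before it is completed fails the run):
1. the red lid, seated in a pocket, is centred under the stamp (within 6 mm) and the knob is drawn so far that the stamp face is down on the lid (within about 1 mm of its top) ((distance between lid_red_mid and pocket0 below 0.006 m or distance between lid_red_mid and pocket1 below 0.006 m or distance between lid_red_mid and pocket2 below 0.006 m or distance between lid_red_mid and pocket3 below 0.006 m) and horizontal distance between lid_red_mid and stamp_axis below 0.006 m and z of lid_red_mid in the frame of stamp_face above -0.0122 m), for 0.2 s.
2. the yellow lid, seated in a pocket, is centred under the stamp (within 6 mm) and the knob is drawn so far that the stamp face is down on the lid (within about 1 mm of its top) ((distance between lid_yellow_mid and pocket0 below 0.006 m or distance between lid_yellow_mid and pocket1 below 0.006 m or distance between lid_yellow_mid and pocket2 below 0.006 m or distance between lid_yellow_mid and pocket3 below 0.006 m) and horizontal distance between lid_yellow_mid and stamp_axis below 0.006 m and z of lid_yellow_mid in the frame of stamp_face above -0.0122 m), for 0.2 s.
3. the green lid, seated in a pocket, is centred under the stamp (within 6 mm) and the knob is drawn so far that the stamp face is down on the lid (within about 1 mm of its top) ((distance between lid_green_mid and pocket0 below 0.006 m or distance between lid_green_mid and pocket1 below 0.006 m or distance between lid_green_mid and pocket2 below 0.006 m or distance between lid_green_mid and pocket3 below 0.006 m) and horizontal distance between lid_green_mid and stamp_axis below 0.006 m and z of lid_green_mid in the frame of stamp_face above -0.0122 m), for 0.2 s.
4. the blue lid, seated in a pocket, is centred under the stamp (within 6 mm) and the knob is drawn so far that the stamp face is down on the lid (within about 1 mm of its top) ((distance between lid_blue_mid and pocket0 below 0.006 m or distance between lid_blue_mid and pocket1 below 0.006 m or distance between lid_blue_mid and pocket2 below 0.006 m or distance between lid_blue_mid and pocket3 below 0.006 m) and horizontal distance between lid_blue_mid and stamp_axis below 0.006 m and z of lid_blue_mid in the frame of stamp_face above -0.0122 m), for 0.2 s.
At the end, for the whole second after the job is handed in: every lid that is present is seated in a pocket (its centre within 6 mm of the pocket's seated point), the draw knob is back (under 4 mm) and the tray is at its loading end (tray_travel under 8 mm) ((distance between lid_red_mid and pocket0 below 0.006 m or distance between lid_red_mid and pocket1 below 0.006 m or distance between lid_red_mid and pocket2 below 0.006 m or distance between lid_red_mid and pocket3 below 0.006 m) and (distance between lid_yellow_mid and pocket0 below 0.006 m or distance between lid_yellow_mid and pocket1 below 0.006 m or distance between lid_yellow_mid and pocket2 below 0.006 m or distance between lid_yellow_mid and pocket3 below 0.006 m) and (distance between lid_green_mid and pocket0 below 0.006 m or distance between lid_green_mid and pocket1 below 0.006 m or distance between lid_green_mid and pocket2 below 0.006 m or distance between lid_green_mid and pocket3 below 0.006 m) and (distance between lid_blue_mid and pocket0 below 0.006 m or distance between lid_blue_mid and pocket1 below 0.006 m or distance between lid_blue_mid and pocket2 below 0.006 m or distance between lid_blue_mid and pocket3 below 0.006 m) and value of joint draw below 0.004 m and value of joint tray_travel below 0.008 m); the robot touches nothing.
It fails at once if the spice_jar_a is moved more than 30 mm or tipped (distance of spice_jar_a from where it was at the start of the episode above 0.03 m or angle between spice_jar_a's own z axis and vertical above 0.5 rad).
It fails at once if the honey_jar is moved more than 30 mm or tipped (distance of honey_jar from where it was at the start of the episode above 0.03 m or angle between honey_jar's own z axis and vertical above 0.5 rad).
It fails at once if the garlic is moved more than 30 mm or tipped (distance of garlic from where it was at the start of the episode above 0.03 m or angle between garlic's own z axis and vertical above 0.5 rad).
Of lid_red, lid_yellow, lid_green, lid_blue only 3 to 4 are there at a start; the rules pass over those that are not, and their reading is None.
At some moment in a run one of lid_red, lid_yellow, lid_green, lid_blue may be knocked a few centimetres aside while the robot is not near it.
Once in a run the grip may slacken for a moment while it holds something.
It also fails if it takes over 210 s, if anything falls off the work surface, if the arm or the gripper's body presses on something with over 40 N, if the wrist force passes 120 N, or if a joint passes its speed limit or range.

### The arm

A 6-joint arm with a two-finger parallel gripper is mounted at the origin on a cart in front of the work surface, level with it; the furniture and walls round the work are solid. World frame = base frame: x ahead of the robot, y to its left, z up, the work surface at z = 0. Lengths are in mm, angles in rad, forces in N, time in s.
With the tool pointing down it reaches from about 300 to 775 mm from the base axis. Payload 14.6 kg.
Tool frame: the origin (TCP) lies at the very end of the fingers, on their centre line; the grasp point (between the pads) lies 19 mm behind it; z points along the fingers, y is the line along which they close (so a half turn about z gives the same grasp; the last joint's range is limited). The gripper opens to 94 mm and grips with 3 to 60 N. Pads are 16 mm wide; open, the fingers measure 119 mm over their backs; the gripper's body (75 mm by 177 mm) begins 78 mm behind the grasp point.
Start: joints at [-1.317, 0.3, 1.521, -0, 1.321, -0.067], TCP at [173.422, -521.933, 205.446] pointing down, gripper open.
Joint ranges: [-3.03, 3.03], [-0.79, 2.21], [0.23, 2.52], [-1.04, 4.18], [0, 3.07], [-2.55, 2.55]. Speed limits (rad/s): [2.22, 2.22, 2.57, 3.14, 3.14, 3.14].

### API

Orientations are given as [roll, pitch, yaw] about the fixed x, y, z axes, in that order (R = Rz(yaw) Ry(pitch) Rx(roll)).
In Python, from cell import manip, camera, get_calibration gives the robot as it stands. The module is installed in compiled form; this text tells all that it offers.
- The arm moves only by the tool jog_arm, never from a script. Its argument "plan" is one flat list of numbers, 6 for each row, row after row: the shift along the world's x, y, z in m, then the turn, a rotation vector about the world's x, y, z in degrees. A call has 1 to 20 rows; each row is the pose to reach, as a shift and turn from the pose commanded when the call began; what a row does not reach only later rows make up. A row lasts 1/10 s, in which the tool goes at most 50 mm and 8.59 degrees, less where a joint would pass 70% of its speed; a pose out of reach is approached as far as the arm can. A call with a gripper value outside its range is refused whole. "claw" is the finger opening in m, from 0 to 0.094, set as the call begins (left out, the last holds). The fingers move at their own pace and stop on an object; "force" is the grip in N (left out, the last holds). Time passes only in rows, so rows that repeat a pose let the fingers close. It gives the time, the measured TCP pose, the force, the opening and the grip force at its end, in the units of the state.
- manip.read_state(): the state, without advancing time (a new reading comes with each control period).
- camera(name): name is "side" or "top"; returns (picture, depth): 420x560x3 uint8, red, green, blue; 420x560 float32, mm along the optical axis (not along the pixel's ray), 0 where there is no reading.
- get_calibration(name): a dict with "fx", "fy", "cx", "cy" (pixels), "origin" and "attitude" of the camera in the world. Camera axes: x right, y down, z forward; pixel columns grow to the right and rows downward; lengths in mm; the calibration is good to about 2 mm. A picture is of the moment at which its call begins. get_calibration takes no time and is no camera call.
- manip.sign_off(): hands the job in; it is judged then, once.
The state is a dict: "clock": time; "joints": joint angles; "qd": joint speeds; "effort": joint torques, N m; "eef_pos": TCP position; "eef_rot": TCP orientation; "wrist_force": force on the tool from outside, world axes, zero at the start; "moment": the same for the moment, N m; "finger_gap": finger opening in mm; "finger_force": force on a finger pad.
Only numpy, scipy, OpenCV 4.12 (cv2) and the standard library are available. Lean on these libraries where they do the work, as an engineer would, in place of code of your own. Each camera call takes 0.05 s, during which the arm holds its last target. There are 200 camera calls.

## Working session

There is one attempt and no reset: what is moved stays moved. The work goes in short steps, Python scripts to look and compute and a tool call to move; the robot and the scene stay as the last step left them, time stands still between calls to the robot, and variables do not carry over. Pictures are saved under pics/ and viewed, at most 14 in all, crops included, and the job is handed in when it is done.

Besides the shell and the picture viewer there is one more tool, called by a JSON object that holds its "api" and its "payload". jog_arm: Moves the arm, as the interface text tells. Its arguments: {"type":"object","properties":{"plan":{"type":"array"},"claw":{"type":"number"},"force":{"type":"number"}},"required":["plan"]}

```bash
mkdir -p pics
cat > h.py <<'E'
import numpy as np, cv2
from cell import manip, camera, get_calibration
from scipy.spatial.transform import Rotation as R
def cal(n):
    c=get_calibration(n); return c
def att(c):
    a=np.array(c["attitude"],float)
    return a if a.shape==(3,3) else R.from_euler('xyz',a).as_matrix()
def ray(n,u,v):
    c=cal(n); d=att(c)@np.array([(u-c["cx"])/c["fx"],(v-c["cy"])/c["fy"],1]); return np.array(c["origin"],float),d
def atz(n,u,v,z):
    o,d=ray(n,u,v); return o+d*(z-o[2])/d[2]
def tri(uv1,uv2):
    o1,d1=ray("top",*uv1);o2,d2=ray("side",*uv2)
    A=np.stack([d1,-d2],1); s=np.linalg.lstsq(A,o2-o1,rcond=None)[0]
    p,q=o1+s[0]*d1,o2+s[1]*d2; return (p+q)/2,np.linalg.norm(p-q)
def proj(n,p):
    c=cal(n); q=att(c).T@(np.array(p,float)-np.array(c["origin"],float)); return c["fx"]*q[0]/q[2]+c["cx"],c["fy"]*q[1]/q[2]+c["cy"]
def cloud(n,dep):
    c=cal(n); v,u=np.indices(dep.shape); P=np.stack([(u-c["cx"])/c["fx"]*dep,(v-c["cy"])/c["fy"]*dep,dep],-1)
    return P@att(c).T+np.array(c["origin"],float)
def save(n,f):
    p,d=camera(n); cv2.imwrite(f"pics/{f}.png",p[...,::-1]); np.save(f"pics/{f}_d.npy",d); np.save(f"pics/{f}_p.npy",p); return p,d
E
python3 - <<'E'
from h import *
for n in("top","side"):
    save(n,n+"0"); print(n,get_calibration(n))
print(manip.read_state())
E
```

```text
top {'fx': 474.52852273681805, 'fy': 474.52852273681805, 'cx': 276.70033265830267, 'cy': 200.54388449231718, 'origin': array([ 477.45509016,  -11.61201699, 1208.3626107 ]), 'attitude': array([-3.06301331, -0.02426492, -1.54785197])}
side {'fx': 478.2321115726881, 'fy': 478.2321115726881, 'cx': 280.7316370508128, 'cy': 211.96138980128896, 'origin': array([  652.60950192, -1128.2255553 ,   535.86008316]), 'attitude': array([-1.95759572e+00, -2.66714313e-04,  5.90868928e-02])}
{'clock': 0.1, 'joints': array([-1.31658193e+00,  3.00440336e-01,  1.52152742e+00, -1.19506844e-05,
        1.32068085e+00, -6.65973680e-02]), 'qd': array([ 4.85641665e-04, -5.00969481e-05, -1.17524564e-03, -8.41931129e-04,
        1.46467391e-03, -9.59704668e-04]), 'effort': array([ 5.85948019e-04, -5.32647479e+01, -3.53287661e+01,  7.09240395e-02,
        2.34971009e-02, -8.26999712e-05]), 'eef_pos': array([ 173.37170003, -521.71222984,  204.9258986 ]), 'eef_rot': array([-3.14053827e+00, -5.87219367e-05,  3.20814698e-01]), 'wrist_force': array([-0.16029839, -0.28130943, -0.0723575 ]), 'moment': array([-0.00236396,  0.00742626, -0.01262903]), 'finger_force': 0.0, 'finger_gap': 93.56124674047724}
```

View pics/top0.png

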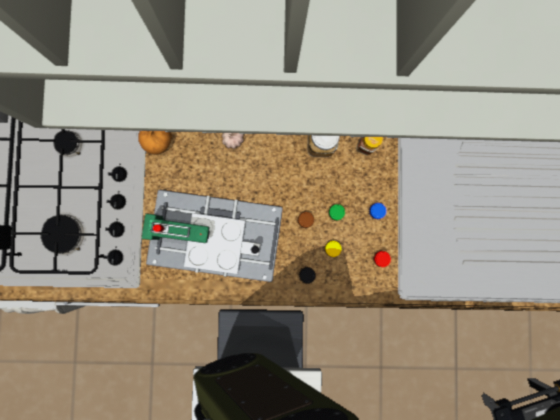

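View pics/side0.png

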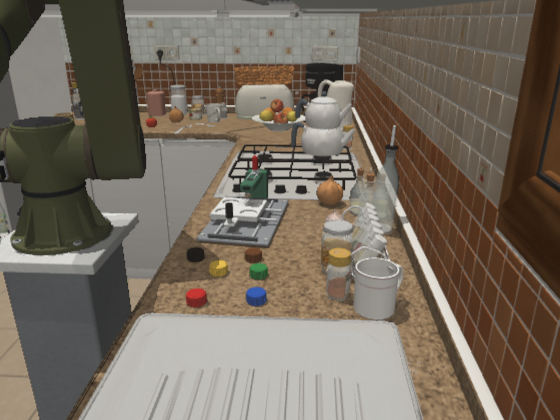

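The top view shows red (382,258), yellow (333,248), green (337,212) and blue (378,211) lids, brown (306,219) and black (307,275) decoys, and the press with its column at the left (155,228), handle (255,249) and head (200,234). In the side view the lids are at red (196,298), yellow (218,269), green (258,271), blue (256,297). I'll enlarge both.

Run:
```python
from h import *
a=np.load("pics/top0_p.npy")[180:290,135:285]; b=np.load("pics/side0_p.npy")[140:250,190:340]
cv2.imwrite("pics/crop0.png",cv2.resize(np.vstack([cv2.resize(a,None,fx=5,fy=5,interpolation=3)]),None,fx=1,fy=1)[...,::-1])
cv2.imwrite("pics/crop1.png",cv2.resize(b,None,fx=5,fy=5,interpolation=3)[...,::-1])
# lid segmentation
for n in("top","side"):
    p=np.load(f"pics/{n}0_p.npy"); d=np.load(f"pics/{n}0_d.npy"); P=cloud(n,d); h=cv2.cvtColor(p,cv2.COLOR_RGB2HSV)
    for c,(l,u),(s) in (("red",(0,6),0),("yel",(22,34),0),("grn",(50,85),0),("blu",(100,130),0)):
        m=((h[...,0]>=l)&(h[...,0]<=u)&(h[...,1]>170)&(h[...,2]>60)).astype(np.uint8)
        k,_,st,ce=cv2.connectedComponentsWithStats(m)
        for i in range(1,k):
            if 40<st[i,4]<600: 
                q=P[_==i]; print(n,c,ce[i].round(1),st[i],np.median(q,0).round(0), q[:,2].max().round(0))
```

```text
top red [157.4 227.6] [153 225  10   6  53] [494. 224. 160.] 1208.0
top red [382.  258.5] [374 251  17  16 219] [ 434. -304.   22.] 1208.0
top yel [372.9 141.6] [364 137  19  11 130] [ 711. -263.  100.] 105.0
top yel [332.9 248.1] [325 240  17  17 225] [ 456. -182.   22.] 1208.0
top grn [336.5 211.7] [330 205  14  15 171] [ 547. -188.   22.] 29.0
top blu [377.2 210.4] [370 203  16  16 185] [ 553. -291.   22.] 1208.0
side red [150.9 122. ] [147 118   9   9  61] [-170. 1316.   29.] 49.0
side red [254.4 162.1] [252 156   5  13  52] [495. 220. 142.] 161.0
side red [195.3 296.5] [186 289  20  18 260] [ 433. -319.   21.] 536.0
side blu [255.8 291.9] [248 288  17   9 117] [ 553. -299.   22.] 536.0
```

View pics/crop0.png

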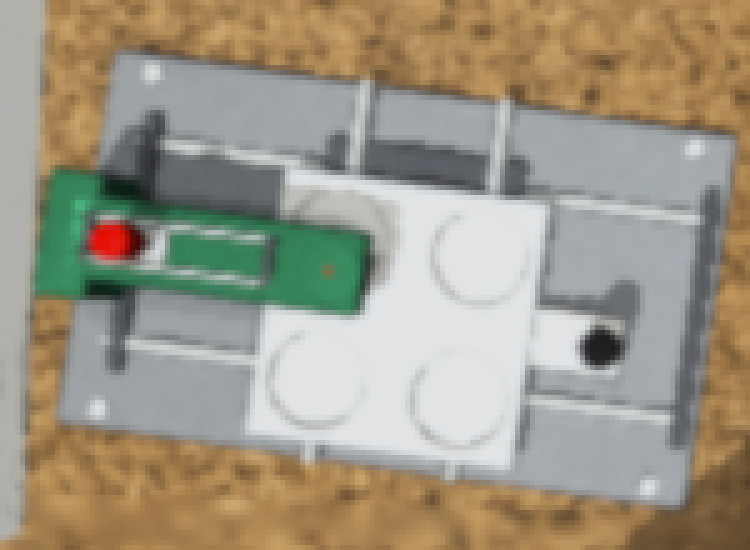

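View pics/crop1.png

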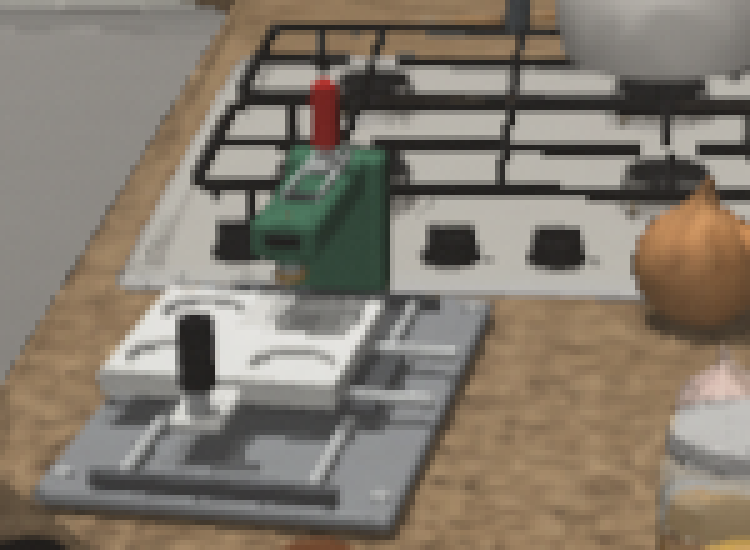

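Crops: knob top (158,228), handle top (255.4,249.2), pocket centres (231,231.6), (198.6,255.6), (227,259.6); the fourth pocket is partly under the head, so the tray isn't at its loading end. Next I compute the geometry.

Run:
```python
from h import *
d=np.load("pics/top0_d.npy");P=cloud("top",d)
print("knob",atz("top",158,228.2,161),"tri",tri((158,228.2),(254.8,156.5)))
print("handle",atz("top",255.4,249.2,94),"tri",tri((255.4,249.2),(229.2,204)))
for q in((231,231.6),(198.6,255.6),(227,259.6)): print("pk",atz("top",*q,46))
roi=np.zeros(d.shape,bool); roi[180:290,135:285]=1
def rect(n,lo,hi):
    m=roi&(P[...,2]>lo)&(P[...,2]<hi); q=P[m][:,:2].astype(np.float32); r=cv2.minAreaRect(q); print(n,len(q),r,np.round(cv2.boxPoints(r)).tolist(),np.median(P[m][:,2]))
rect("arm",100,115);rect("tray",42,50)
m=roi&(P[...,2]>125)&(P[...,2]<170);print(P[m].mean(0));m=roi&(P[...,2]>80)&(P[...,2]<97);print(P[m].mean(0),m.sum())
# base plate edges: px crop corners
for z in (10,20):print([atz("top",x/5+135,y/5+180,z)[:2].round() for x,y in((118,50),(735,135),(688,508),(60,420))])
for c,t,s in(("red",(382,258.5),(196,295)),("yel",(332.9,248.1),(218.5,266.5)),("grn",(336.5,211.7),(258.5,269)),("blu",(377.5,210.7),(256.2,293))): print(c,atz("top",*t,22),tri(t,s))
print([P[138,323],P[140,232]], P[275,307],P[219,306])
m=(P[...,2]>15)&(P[...,2]<150)
for u,v in((323,138),(372,141),(232,138)):print(P[v-3:v+4,u-3:u+4].mean((0,1)))
ys=P[60:130,200:420];print("shelf",np.percentile(ys[...,2],[2,50]),ys[60,::40])
```

```text
knob [493.2726738  223.57214001 161.        ] tri (array([494.91884855, 224.58883847, 157.44629109]), np.float64(3.211738651288401))
handle [450.6588409   10.48295391  94.        ] tri (array([451.44969479,  10.71022507,  90.01529754]), np.float64(1.797587776102357))
pk [490.88310353  72.02781835  46.        ]
pk [430.9806369  148.67573464  46.        ]
pk [422.8472441   79.64868646  46.        ]
arm 1146 ((490.8684387207031, 196.63783264160156), (151.9194793701172, 59.556949615478516), 83.36809539794922) [[453.0, 125.0], [512.0, 118.0], [529.0, 269.0], [470.0, 276.0]] 107.88361975570888
tray 1626 ((463.6894226074219, 126.4470443725586), (247.5265655517578, 129.7667236328125), 83.28443145751953) [[385.0, 11.0], [514.0, -4.0], [543.0, 242.0], [414.0, 257.0]] 45.46104940654834
[494.72661113 225.00130535 153.63920501]
[460.09289526  64.0270712   92.62654231] 72
[array([592., 260.]), array([556., -52.]), array([369., -33.]), array([406., 281.])]
[array([591., 258.]), array([556., -52.]), array([370., -33.]), array([407., 278.])]
red [ 432.88732216 -304.62401847   22.        ] (array([ 43
[... 411 characters left out ...]
8558102, -293.90886833,   16.18338693]), np.float64(0.8372314375866026))
[array([ 715.20655509, -142.02442862,  108.18461073]), array([717.77375783,  76.64354495,  43.56714754])] [ 387.98625938 -117.83453728   20.50976124] [ 526.9347446  -112.56518592   23.6034943 ]
[ 700.45329215 -134.1701835   174.49787145]
[ 712.82928249 -259.72522682  100.93846217]
[717.33174072  74.73849563  69.25298897]
shelf [576.17357198 579.17977811] [[ 633.22184044   79.73213579  579.38001507]
 [ 634.73023342   26.12263518  579.57713513]
 [ 636.9909154   -27.75167749  576.81798961]
 [ 638.14041717  -81.83002138  578.49411864]
 [ 639.44514177 -135.96639195  579.56066032]
 [ 641.4680597  -190.92932925  577.87112674]]
```

Press y axis ≈ (0.115, 0.993), i.e. yaw −6.6°, and the stamp axis is at ≈ (484,138). The handle is at (451,10.5) and the tray at travel ≈ 70, cross ≈ −19. First step: pull the tray out.

{"api": "jog_arm", "payload": {"plan": [0.2775, 0.5325, -0.03, 0, 0, -25, 0.2775, 0.5325, -0.03, 0, 0, -25, 0.2775, 0.5325, -0.03, 0, 0, -25, 0.2775, 0.5325, -0.03, 0, 0, -25, 0.2775, 0.5325, -0.03, 0, 0, -25, 0.2775, 0.5325, -0.03, 0, 0, -25, 0.2775, 0.5325, -0.03, 0, 0, -25, 0.2775, 0.5325, -0.03, 0, 0, -25, 0.2775, 0.5325, -0.03, 0, 0, -25, 0.2775, 0.5325, -0.03, 0, 0, -25, 0.2775, 0.5325, -0.03, 0, 0, -25, 0.2775, 0.5325, -0.03, 0, 0, -25, 0.2775, 0.5325, -0.03, 0, 0, -25, 0.2775, 0.5325, -0.03, 0, 0, -25, 0.2775, 0.5325, -0.03, 0, 0, -25, 0.2775, 0.5325, -0.03, 0, 0, -25], "claw": 0.06, "force": 25}}

```text
clock: 1.7
eef_pos: [450.6, 9.4, 175.6]
eef_rot: [3.142, -0.0, -0.117]
wrist_force: [-0.3, -0.3, 1.1]
finger_gap: 60.4
finger_force: 0.0
```

{"api": "jog_arm", "payload": {"plan": [0, 0.001, -0.05, 0, 0, 0, 0, 0.001, -0.09, 0, 0, 0, 0, 0.001, -0.113, 0, 0, 0, 0, 0.001, -0.113, 0, 0, 0, 0, 0.001, -0.113, 0, 0, 0]}}

```text
clock: 2.2
eef_pos: [451.2, 10.8, 63.3]
eef_rot: [3.142, -0.0, -0.117]
wrist_force: [-0.9, -0.0, 0.8]
finger_gap: 60.3
finger_force: 0.0
```

{"api": "jog_arm", "payload": {"plan": [0, 0, 0, 0, 0, 0, 0, 0, 0, 0, 0, 0, 0, 0, 0, 0, 0, 0, 0, 0, 0, 0, 0, 0, 0, 0, 0, 0, 0, 0, 0, 0, 0, 0, 0, 0, 0, 0, 0, 0, 0, 0, 0, 0, 0, 0, 0, 0], "claw": 0.0, "force": 25}}

```text
clock: 3.0
eef_pos: [451.0, 11.6, 62.6]
eef_rot: [-3.142, -0.0, -0.116]
wrist_force: [-0.5, -0.1, 3.5]
finger_gap: 19.5
finger_force: 25.0
```

{"api": "jog_arm", "payload": {"plan": [0.005, -0.001, 0, 0, 0, 0, 0.01, -0.0012, 0, 0, 0, 0, 0.015, -0.0017, 0, 0, 0, 0, 0.019, -0.0022, 0, 0, 0, 0, 0.0173, -0.017, 0, 0, 0, 0, 0.0156, -0.032, 0, 0, 0, 0, 0.0139, -0.047, 0, 0, 0, 0, 0.0121, -0.062, 0, 0, 0, 0, 0.0115, -0.067, 0, 0, 0, 0, 0.0112, -0.0695, 0, 0, 0, 0, 0.0112, -0.0695, 0, 0, 0, 0]}}

```text
clock: 4.1
eef_pos: [462.5, -58.0, 62.6]
eef_rot: [3.141, -0.001, -0.116]
wrist_force: [1.9, -1.7, 3.5]
finger_gap: 19.8
finger_force: 25.0
```

{"api": "jog_arm", "payload": {"plan": [-0.0002, -0.002, 0, 0, 0, 0, -0.0005, -0.004, 0, 0, 0, 0, -0.0007, -0.006, 0, 0, 0, 0, -0.0007, -0.006, 0, 0, 0, 0, -0.0007, -0.006, 0, 0, 0, 0]}}

```text
clock: 4.6
eef_pos: [461.3, -61.5, 62.2]
eef_rot: [-3.138, 0.001, -0.115]
wrist_force: [3.8, 22.2, 3.0]
finger_gap: 19.7
finger_force: 25.0
```

{"api": "jog_arm", "payload": {"plan": [0.0004, 0.003, 0, 0, 0, 0, 0.0004, 0.003, 0, 0, 0, 0, 0.0004, 0.003, 0, 0, 0, 0]}}

```text
clock: 4.9
eef_pos: [461.7, -60.6, 62.5]
eef_rot: [-3.141, 0.0, -0.115]
wrist_force: [-0.5, 1.5, 6.3]
finger_gap: 19.2
finger_force: 25.0
```

{"api": "jog_arm", "payload": {"plan": [0, 0, 0, 0, 0, 0, 0, 0, 0, 0, 0, 0, 0, 0, 0, 0, 0, 0, 0, 0, 0, 0, 0, 0, 0, 0, 0.05, 0, 0, 0, 0, 0, 0.1, 0, 0, 0, 0, 0, 0.1, 0, 0, 0], "claw": 0.06}}

```text
clock: 5.6
eef_pos: [464.2, -61.4, 168.2]
eef_rot: [3.141, -0.009, -0.116]
wrist_force: [-0.4, 0.9, -1.5]
finger_gap: 59.9
finger_force: 0.0
```

{"api": "jog_arm", "payload": {"plan": [-0.029, -0.243, -0.042, 0, 0, 0, -0.029, -0.243, -0.042, 0, 0, 0, -0.029, -0.243, -0.042, 0, 0, 0, -0.029, -0.243, -0.042, 0, 0, 0, -0.029, -0.243, -0.042, 0, 0, 0, -0.029, -0.243, -0.042, 0, 0, 0, -0.029, -0.243, -0.042, 0, 0, 0, -0.029, -0.243, -0.042, 0, 0, 0], "claw": 0.07}}

```text
clock: 6.4
eef_pos: [433.0, -303.1, 120.4]
eef_rot: [-3.141, 0.0, -0.115]
wrist_force: [0.3, -0.3, -0.9]
finger_gap: 70.0
finger_force: 0.0
```

Run:
```python
from h import *
p,d=save("top","top1"); P=cloud("top",d); print(manip.read_state()["eef_pos"])
a=cv2.resize(p[190:280,140:290],None,fx=5,fy=5,interpolation=3)
for n,q in dict(p0=(442.4,77.5),p1=(434.4,7.9),p2=(512,69.5),p3=(504,-.1)).items():
    u,v=proj("top",(*q,46)); cv2.circle(a,(round((u-140)*5+2),round((v-190)*5+2)),3,(255,0,0),-1)
cv2.imwrite("pics/crop2.png",a[...,::-1])
```

```text
[ 433.15183803 -302.91329171  120.61930873]
```

View pics/crop2.png

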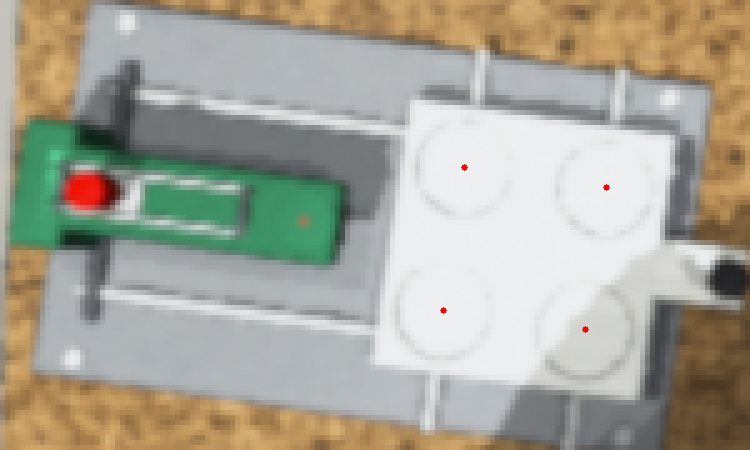

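The pocket dots coincide with the rims, within about 1 mm. Next I grasp the red lid.

{"api": "jog_arm", "payload": {"plan": [0, -0.0005, -0.05, 0, 0, 0, 0, -0.0005, -0.09, 0, 0, 0, 0, -0.0005, -0.111, 0, 0, 0, 0, -0.0005, -0.111, 0, 0, 0, 0, -0.0005, -0.111, 0, 0, 0]}}

```text
clock: 6.95
eef_pos: [433.5, -304.0, 10.5]
eef_rot: [3.141, -0.001, -0.114]
wrist_force: [0.0, -0.1, 0.9]
finger_gap: 69.8
finger_force: 0.0
```

{"api": "jog_arm", "payload": {"plan": [0, 0, 0, 0, 0, 0, 0, 0, 0, 0, 0, 0, 0, 0, 0, 0, 0, 0, 0, 0, 0, 0, 0, 0, 0, 0, 0, 0, 0, 0, 0, 0, 0, 0, 0, 0, 0, 0, 0, 0, 0, 0], "claw": 0.0, "force": 20}}

```text
clock: 7.65
eef_pos: [433.0, -304.6, 9.9]
eef_rot: [3.141, -0.001, -0.116]
wrist_force: [-0.8, 1.9, 5.0]
finger_gap: 39.1
finger_force: 20.0
```

{"api": "jog_arm", "payload": {"plan": [0, 0, 0.05, 0, 0, 0, 0, 0, 0.1, 0, 0, 0, 0.01, 0.047, 0.112, 0, 0, 0, 0.02, 0.095, 0.112, 0, 0, 0, 0.03, 0.142, 0.112, 0, 0, 0, 0.04, 0.19, 0.112, 0, 0, 0, 0.05, 0.237, 0.112, 0, 0, 0, 0.06, 0.284, 0.112, 0, 0, 0, 0.07, 0.332, 0.112, 0, 0, 0, 0.079, 0.374, 0.112, 0, 0, 0, 0.079, 0.374, 0.112, 0, 0, 0, 0.079, 0.374, 0.112, 0, 0, 0, 0.079, 0.374, 0.112, 0, 0, 0]}}

```text
clock: 8.95
eef_pos: [511.6, 68.6, 121.3]
eef_rot: [3.141, 0.0, -0.116]
wrist_force: [-0.0, 0.6, -0.4]
finger_gap: 39.6
finger_force: 20.0
```

Run:
```python
from h import *
p,d=save("side","side1"); s=manip.read_state(); print(s["eef_pos"],s["finger_gap"])
h=cv2.cvtColor(p,cv2.COLOR_RGB2HSV); u,v=map(round,proj("side",s["eef_pos"])); print(u,v)
m=((h[...,0]<7)&(h[...,1]>150)).astype(np.uint8); k,_,st,ce=cv2.connectedComponentsWithStats(m)
for i in range(1,k):
    if st[i,4]>40: print(ce[i],st[i])
cv2.imwrite("pics/crop3.png",cv2.resize(p[v-60:v+60,u-75:u+75],None,fx=4,fy=4,interpolation=3)[...,::-1])
```

```text
[511.68250665  68.41630852 121.38875177] 39.40323171270393
254 186
[151.         122.24657534] [146 118  11   9  73]
[255.27272727 187.36363636] [247 181  15  11  66]
```

View pics/crop3.png

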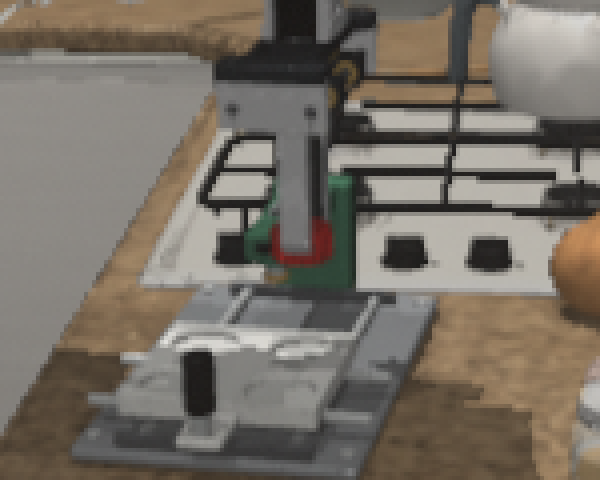

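{"api": "jog_arm", "payload": {"plan": [0, 0.001, -0.04, 0, 0, 0, 0, 0.001, -0.055, 0, 0, 0, 0, 0.001, -0.062, 0, 0, 0, 0, 0.001, -0.067, 0, 0, 0, 0, 0.001, -0.07, 0, 0, 0, 0, 0.001, -0.0705, 0, 0, 0, 0, 0.001, -0.0705, 0, 0, 0]}}

```text
clock: 9.7
eef_pos: [512.1, 70.5, 51.5]
eef_rot: [-3.141, -0.001, -0.116]
wrist_force: [-0.3, -0.2, -0.8]
finger_gap: 39.8
finger_force: 20.0
```

{"api": "jog_arm", "payload": {"plan": [0, 0, 0, 0, 0, 0, 0, 0, 0, 0, 0, 0, 0, 0, 0, 0, 0, 0, 0, 0, 0, 0, 0, 0], "claw": 0.056}}

```text
clock: 10.1
eef_pos: [511.9, 70.6, 51.0]
eef_rot: [-3.142, -0.0, -0.115]
wrist_force: [-1.1, -0.3, -0.5]
finger_gap: 55.9
finger_force: 0.0
```

{"api": "jog_arm", "payload": {"plan": [0, 0, 0.04, 0, 0, 0, 0, 0, 0.08, 0, 0, 0, -0.056, -0.252, 0.07, 0, 0, 0, -0.056, -0.252, 0.07, 0, 0, 0, -0.056, -0.252, 0.07, 0, 0, 0, -0.056, -0.252, 0.07, 0, 0, 0, -0.056, -0.252, 0.07, 0, 0, 0, -0.056, -0.252, 0.07, 0, 0, 0, -0.056, -0.252, 0.07, 0, 0, 0, -0.056, -0.252, 0.07, 0, 0, 0], "claw": 0.07}}

```text
clock: 11.1
eef_pos: [456.0, -180.5, 121.0]
eef_rot: [-3.141, 0.0, -0.115]
wrist_force: [-0.5, -0.2, -0.3]
finger_gap: 69.8
finger_force: 0.0
```

```bash
cat >> h.py <<'E'
HUE=dict(red=(0,6),yel=(22,34),grn=(50,85),blu=(100,130))
def lids(n,f,zs):
    p,d=save(n,f); P=cloud(n,d); h=cv2.cvtColor(p,cv2.COLOR_RGB2HSV); o={}
    for c,(l,u) in HUE.items():
        m=((h[...,0]>=l)&(h[...,0]<=u)&(h[...,1]>170)&(h[...,2]>60)).astype(np.uint8)
        k,L,st,ce=cv2.connectedComponentsWithStats(m)
        for i in range(1,k):
            if 60<st[i,4]<600:
                z=np.median(P[L==i][:,2]); print(f,c,ce[i].round(1),st[i],"z",round(float(z),1),atz(n,*(st[i,:2]+st[i,2:4]/2-.5),zs.get(c,22)).round(1),atz(n,*ce[i],zs.get(c,22)).round(1))
    print(manip.read_state()["eef_pos"]); return p,d
E
python3 - <<'E'
from h import *
lids("top","top2",dict(red=62))
lids("side","side2",dict(red=62))
E
```

```text
top2 red [231.5 223. ] [224 216  16  15 192] z 62.5 [511.4  70.3  62. ] [511.3  70.3  62. ]
top2 yel [372.9 141.6] [364 137  19  11 130] z 100.6 [ 727.1 -280.    22. ] [ 728.  -279.8   22. ]
top2 grn [336.5 211.9] [330 205  14  15 165] z 22.2 [ 546.4 -189.1   22. ] [ 546.6 -189.1   22. ]
top2 blu [377.2 210.6] [370 204  16  15 183] z 22.4 [ 551.4 -292.6   22. ] [ 552.4 -291.8   22. ]
[ 456.17642039 -180.2297216   120.98223023]
side2 red [254.8 209.7] [249 205  13  10 109] z 58.3 [514.7  46.4  62. ] [514.4  44.7  62. ]
side2 blu [256.4 293.4] [248 290  17   7  85] z 21.6 [ 554.1 -303.2   22. ] [ 555.1 -304.6   22. ]
[ 456.22859728 -180.12395624  121.00573208]
```

Red is seated: top at z≈62, centre 1 mm off. Next is yellow.

{"api": "jog_arm", "payload": {"plan": [0, -0.001, -0.05, 0, 0, 0, 0, -0.001, -0.09, 0, 0, 0, 0, -0.001, -0.111, 0, 0, 0, 0, -0.001, -0.1115, 0, 0, 0, 0, -0.001, -0.1115, 0, 0, 0]}}

```text
clock: 11.7
eef_pos: [456.4, -181.8, 10.1]
eef_rot: [3.142, -0.0, -0.114]
wrist_force: [0.5, -0.2, 0.1]
finger_gap: 70.2
finger_force: 0.0
```

{"api": "jog_arm", "payload": {"plan": [0, 0, 0, 0, 0, 0, 0, 0, 0, 0, 0, 0, 0, 0, 0, 0, 0, 0, 0, 0, 0, 0, 0, 0, 0, 0, 0, 0, 0, 0, 0, 0, 0, 0, 0, 0, 0, 0, 0, 0, 0, 0], "claw": 0.0, "force": 20}}

```text
clock: 12.4
eef_pos: [456.0, -182.5, 9.9]
eef_rot: [3.141, -0.001, -0.116]
wrist_force: [-1.0, 0.5, 6.2]
finger_gap: 39.3
finger_force: 20.0
```

{"api": "jog_arm", "payload": {"plan": [0, 0, 0.05, 0, 0, 0, 0, 0, 0.1, 0, 0, 0, -0.002, 0.04, 0.112, 0, 0, 0, -0.004, 0.085, 0.112, 0, 0, 0, -0.006, 0.13, 0.112, 0, 0, 0, -0.009, 0.175, 0.112, 0, 0, 0, -0.011, 0.22, 0.112, 0, 0, 0, -0.0136, 0.26, 0.112, 0, 0, 0, -0.0136, 0.26, 0.112, 0, 0, 0, -0.0136, 0.26, 0.112, 0, 0, 0, -0.0136, 0.26, 0.112, 0, 0, 0]}}

```text
clock: 13.5
eef_pos: [442.3, 76.8, 121.4]
eef_rot: [3.141, 0.0, -0.116]
wrist_force: [-0.0, -0.3, 0.6]
finger_gap: 39.5
finger_force: 20.0
```

{"api": "jog_arm", "payload": {"plan": [0, 0, -0.04, 0, 0, 0, 0, 0, -0.055, 0, 0, 0, 0, 0, -0.062, 0, 0, 0, 0, 0, -0.067, 0, 0, 0, 0, 0, -0.07, 0, 0, 0, 0, 0, -0.0705, 0, 0, 0, 0, 0, -0.0705, 0, 0, 0]}}

```text
clock: 14.2
eef_pos: [442.5, 77.5, 51.4]
eef_rot: [-3.141, -0.001, -0.116]
wrist_force: [-0.1, -0.2, 0.3]
finger_gap: 39.5
finger_force: 20.0
```

{"api": "jog_arm", "payload": {"plan": [0, 0, 0, 0, 0, 0, 0, 0, 0, 0, 0, 0, 0, 0, 0, 0, 0, 0, 0, 0, 0, 0, 0, 0], "claw": 0.056}}

```text
clock: 14.6
eef_pos: [442.3, 77.6, 51.0]
eef_rot: [-3.142, -0.0, -0.115]
wrist_force: [0.2, -0.9, -0.4]
finger_gap: 56.1
finger_force: 0.0
```

{"api": "jog_arm", "payload": {"plan": [0, 0, 0.04, 0, 0, 0, 0, 0, 0.08, 0, 0, 0, 0.1045, -0.267, 0.07, 0, 0, 0, 0.1045, -0.267, 0.07, 0, 0, 0, 0.1045, -0.267, 0.07, 0, 0, 0, 0.1045, -0.267, 0.07, 0, 0, 0, 0.1045, -0.267, 0.07, 0, 0, 0, 0.1045, -0.267, 0.07, 0, 0, 0, 0.1045, -0.267, 0.07, 0, 0, 0, 0.1045, -0.267, 0.07, 0, 0, 0, 0.1045, -0.267, 0.07, 0, 0, 0], "claw": 0.07}}

```text
clock: 15.7
eef_pos: [546.5, -188.5, 120.9]
eef_rot: [-3.141, 0.0, -0.115]
wrist_force: [-0.8, 0.3, -0.9]
finger_gap: 70.0
finger_force: 0.0
```

Run:
```python
from h import *
lids("top","top3",dict(red=62,yel=62))
lids("side","side3",dict(red=62,yel=62))
```

```text
top3 red [231.6 223. ] [224 216  16  15 191] z 62.2 [511.4  70.3  62. ] [511.3  70.2  62. ]
top3 yel [372.8 141.7] [364 137  19  11 132] z 100.0 [ 718.7 -270.9   62. ] [ 719.5 -270.6   62. ]
top3 yel [227.6 252.1] [220 245  16  16 197] z 62.2 [440.5  77.7  62. ] [441.4  77.5  62. ]
[ 546.57382044 -188.37021664  121.123978  ]
side3 blu [255.6 292.2] [247 288  18   9 129] z 21.8 [ 552.7 -299.5   22. ] [ 552.9 -300.1   22. ]
[ 546.66147476 -188.38671749  121.23094946]
```

Yellow is seated. Next is green.

{"api": "jog_arm", "payload": {"plan": [0, -0.0005, -0.05, 0, 0, 0, 0, -0.0005, -0.09, 0, 0, 0, 0, -0.0005, -0.111, 0, 0, 0, 0, -0.0005, -0.1115, 0, 0, 0, 0, -0.0005, -0.1115, 0, 0, 0]}}

```text
clock: 16.3
eef_pos: [547.1, -189.5, 10.4]
eef_rot: [3.141, -0.001, -0.115]
wrist_force: [0.1, 0.4, 0.9]
finger_gap: 70.1
finger_force: 0.0
```

{"api": "jog_arm", "payload": {"plan": [0, 0, 0, 0, 0, 0, 0, 0, 0, 0, 0, 0, 0, 0, 0, 0, 0, 0, 0, 0, 0, 0, 0, 0, 0, 0, 0, 0, 0, 0, 0, 0, 0, 0, 0, 0, 0, 0, 0, 0, 0, 0], "claw": 0.0, "force": 20}}

```text
clock: 17.0
eef_pos: [546.9, -190.0, 9.9]
eef_rot: [3.141, -0.001, -0.116]
wrist_force: [-1.9, 1.3, 6.1]
finger_gap: 39.4
finger_force: 20.0
```

{"api": "jog_arm", "payload": {"plan": [0, 0, 0.05, 0, 0, 0, 0, 0, 0.1, 0, 0, 0, -0.01, 0.045, 0.112, 0, 0, 0, -0.02, 0.09, 0.112, 0, 0, 0, -0.03, 0.135, 0.112, 0, 0, 0, -0.043, 0.18, 0.112, 0, 0, 0, -0.043, 0.19, 0.112, 0, 0, 0, -0.043, 0.19, 0.112, 0, 0, 0, -0.043, 0.19, 0.112, 0, 0, 0, -0.043, 0.19, 0.112, 0, 0, 0]}}

```text
clock: 18.0
eef_pos: [504.0, -1.1, 121.3]
eef_rot: [3.141, 0.0, -0.117]
wrist_force: [-0.3, 0.4, -0.7]
finger_gap: 39.3
finger_force: 20.0
```

{"api": "jog_arm", "payload": {"plan": [0, 0, -0.04, 0, 0, 0, 0, 0, -0.055, 0, 0, 0, 0, 0, -0.062, 0, 0, 0, 0, 0, -0.067, 0, 0, 0, 0, 0, -0.07, 0, 0, 0, 0, 0, -0.0705, 0, 0, 0, 0, 0, -0.0705, 0, 0, 0]}}

```text
clock: 18.7
eef_pos: [504.0, -0.0, 51.5]
eef_rot: [-3.142, -0.001, -0.116]
wrist_force: [-0.5, -0.0, 0.2]
finger_gap: 39.2
finger_force: 20.0
```

Release, then go to blue at (552,−292.5).

{"api": "jog_arm", "payload": {"plan": [0, 0, 0, 0, 0, 0, 0, 0, 0, 0, 0, 0, 0, 0, 0, 0, 0, 0, 0, 0, 0, 0, 0, 0], "claw": 0.056}}

```text
clock: 19.1
eef_pos: [503.8, 0.1, 51.1]
eef_rot: [-3.142, -0.0, -0.115]
wrist_force: [-0.4, -0.9, 0.3]
finger_gap: 55.8
finger_force: 0.0
```

{"api": "jog_arm", "payload": {"plan": [0, 0, 0.04, 0, 0, 0, 0, 0, 0.08, 0, 0, 0, 0.0485, -0.2925, 0.07, 0, 0, 0, 0.0485, -0.2925, 0.07, 0, 0, 0, 0.0485, -0.2925, 0.07, 0, 0, 0, 0.0485, -0.2925, 0.07, 0, 0, 0, 0.0485, -0.2925, 0.07, 0, 0, 0, 0.0485, -0.2925, 0.07, 0, 0, 0, 0.0485, -0.2925, 0.07, 0, 0, 0, 0.0485, -0.2925, 0.07, 0, 0, 0, 0.0485, -0.2925, 0.07, 0, 0, 0], "claw": 0.07}}

```text
clock: 20.2
eef_pos: [552.2, -291.4, 120.9]
eef_rot: [-3.141, 0.0, -0.115]
wrist_force: [-0.2, 0.6, 0.6]
finger_gap: 70.5
finger_force: 0.0
```

Run:
```python
from h import *
lids("top","top4",dict(red=62,yel=62,grn=62))
lids("side","side4",dict(red=62,yel=62))
```

```text
top4 red [231.6 223.1] [224 216  16  15 188] z 62.2 [511.4  70.3  62. ] [511.3  70.1  62. ]
top4 yel [372.9 141.7] [364 137  19  11 131] z 100.0 [ 718.7 -270.9   62. ] [ 719.3 -270.8   62. ]
top4 yel [227.7 252.1] [220 245  16  16 195] z 62.4 [440.5  77.7  62. ] [441.6  77.4  62. ]
top4 grn [260.6 226.5] [254 220  14  14 162] z 62.6 [5.046e+02 3.000e-01 6.200e+01] [5.046e+02 1.000e-01 6.200e+01]
[ 552.33732335 -291.21366199  121.13907221]
[ 552.41226816 -291.220219    121.25130766]
```

Run:
```python
from h import *
p=np.load("pics/side4_p.npy"); h=cv2.cvtColor(p,cv2.COLOR_RGB2HSV)
m=((h[...,0]>=100)&(h[...,0]<=130)&(h[...,1]>130)).astype(np.uint8); k,_,st,ce=cv2.connectedComponentsWithStats(m)
print([(ce[i],st[i]) for i in range(1,k) if st[i,4]>20])
p=np.load("pics/side3_p.npy"); h=cv2.cvtColor(p,cv2.COLOR_RGB2HSV)
m=((h[...,0]>=100)&(h[...,0]<=130)&(h[...,1]>130)).astype(np.uint8); k,_,st,ce=cv2.connectedComponentsWithStats(m)
print([(ce[i],st[i]) for i in range(1,k) if st[i,4]>20])
```

```text
[(array([255.87152778, 296.08680556]), array([247, 288,  19,  18, 288], dtype=int32))]
[(array([255.93023256, 295.69435216]), array([247, 287,  19,  19, 301], dtype=int32))]
```

Blue is still in place, so I grasp it.

{"api": "jog_arm", "payload": {"plan": [0, -0.0005, -0.05, 0, 0, 0, 0, -0.0005, -0.09, 0, 0, 0, 0, -0.0005, -0.111, 0, 0, 0, 0, -0.0005, -0.1115, 0, 0, 0, 0, -0.0005, -0.1115, 0, 0, 0]}}

```text
clock: 20.8
eef_pos: [552.8, -292.5, 10.5]
eef_rot: [3.141, -0.001, -0.115]
wrist_force: [0.8, 0.3, 0.6]
finger_gap: 70.5
finger_force: 0.0
```

{"api": "jog_arm", "payload": {"plan": [0, 0, 0, 0, 0, 0, 0, 0, 0, 0, 0, 0, 0, 0, 0, 0, 0, 0, 0, 0, 0, 0, 0, 0, 0, 0, 0, 0, 0, 0, 0, 0, 0, 0, 0, 0, 0, 0, 0, 0, 0, 0], "claw": 0.0, "force": 20}}

```text
clock: 21.5
eef_pos: [552.4, -293.1, 9.9]
eef_rot: [3.141, -0.0, -0.116]
wrist_force: [-1.0, -0.2, 5.6]
finger_gap: 39.5
finger_force: 20.0
```

{"api": "jog_arm", "payload": {"plan": [0, 0, 0.05, 0, 0, 0, 0, 0, 0.1, 0, 0, 0, -0.017, 0.043, 0.112, 0, 0, 0, -0.034, 0.086, 0.112, 0, 0, 0, -0.051, 0.129, 0.112, 0, 0, 0, -0.068, 0.172, 0.112, 0, 0, 0, -0.085, 0.215, 0.112, 0, 0, 0, -0.102, 0.258, 0.112, 0, 0, 0, -0.118, 0.301, 0.112, 0, 0, 0, -0.118, 0.301, 0.112, 0, 0, 0, -0.118, 0.301, 0.112, 0, 0, 0, -0.118, 0.301, 0.112, 0, 0, 0]}}

```text
clock: 22.7
eef_pos: [434.6, 7.4, 121.5]
eef_rot: [3.142, -0.0, -0.116]
wrist_force: [0.5, -0.4, 0.6]
finger_gap: 39.2
finger_force: 20.0
```

{"api": "jog_arm", "payload": {"plan": [0, 0, -0.04, 0, 0, 0, 0, 0, -0.055, 0, 0, 0, 0, 0, -0.062, 0, 0, 0, 0, 0, -0.067, 0, 0, 0, 0, 0, -0.07, 0, 0, 0, 0, 0, -0.0705, 0, 0, 0, 0, 0, -0.0705, 0, 0, 0]}}

```text
clock: 23.4
eef_pos: [434.6, 8.0, 51.4]
eef_rot: [-3.142, -0.001, -0.116]
wrist_force: [0.1, 0.5, 0.3]
finger_gap: 39.3
finger_force: 20.0
```

{"api": "jog_arm", "payload": {"plan": [0, 0, 0, 0, 0, 0, 0, 0, 0, 0, 0, 0, 0, 0, 0, 0, 0, 0, 0, 0, 0, 0, 0, 0], "claw": 0.056}}

```text
clock: 23.8
eef_pos: [434.2, 8.1, 51.0]
eef_rot: [3.142, -0.0, -0.115]
wrist_force: [0.2, -0.2, 0.3]
finger_gap: 55.9
finger_force: 0.0
```

{"api": "jog_arm", "payload": {"plan": [0, 0, 0.05, 0, 0, 0, 0, 0, 0.1, 0, 0, 0, 0.0272, -0.2, 0.1, 0, 0, 0, 0.0272, -0.2, 0.1, 0, 0, 0, 0.0272, -0.2, 0.1, 0, 0, 0, 0.0272, -0.2, 0.1, 0, 0, 0, 0.0272, -0.2, 0.1, 0, 0, 0, 0.0272, -0.2, 0.1, 0, 0, 0]}}

```text
clock: 24.6
eef_pos: [461.1, -192.5, 150.6]
eef_rot: [-3.141, 0.001, -0.117]
wrist_force: [0.1, 1.3, 0.1]
finger_gap: 56.0
finger_force: 0.0
```

Run:
```python
from h import *
lids("top","top5",dict(red=62,yel=62,grn=62,blu=62))
p=np.load("pics/top5_p.npy");d=np.load("pics/top5_d.npy");P=cloud("top",d)
cv2.imwrite("pics/crop5.png",cv2.resize(p[190:290,140:290],None,fx=5,fy=5,interpolation=3)[...,::-1])
print("armdot",atz("top",200.8-.4,234.2-.4,108))
m=np.zeros(d.shape,bool);m[180:290,135:285]=1;m&=(P[...,2]>100)&(P[...,2]<115)
q=P[m][:,:2];t=np.radians(-6.6);e=np.array([[np.cos(t),np.sin(t)],[-np.sin(t),np.cos(t)]]);w=(q-[484,138.3])@e.T;print(w.min(0),w.max(0)); h=w[w[:,1]<60];print("head",h.min(0),h.max(0))
```

```text
top5 red [231.5 223. ] [224 216  16  15 192] z 61.9 [511.4  70.3  62. ] [511.3  70.3  62. ]
top5 yel [372.9 141.6] [364 137  19  11 132] z 100.4 [ 718.7 -270.9   62. ] [ 719.6 -270.6   62. ]
top5 yel [227.6 252.1] [220 245  16  16 196] z 62.2 [440.5  77.7  62. ] [441.5  77.5  62. ]
top5 grn [260.6 226.5] [254 220  14  14 163] z 62.3 [5.046e+02 3.000e-01 6.200e+01] [504.6  -0.   62. ]
top5 blu [256.6 255.1] [250 248  15  16 183] z 62.4 [434.9   6.9  62. ] [435.8   7.8  62. ]
[ 461.17460145 -191.56354011  150.678942  ]
armdot [483.47104902 137.78199041 108.        ]
[-29.57092056 -17.40951954] [ 30.02472319 134.66779317]
head [-19.98433787 -17.40951954] [19.97477365 59.99465305]
```

View pics/crop5.png

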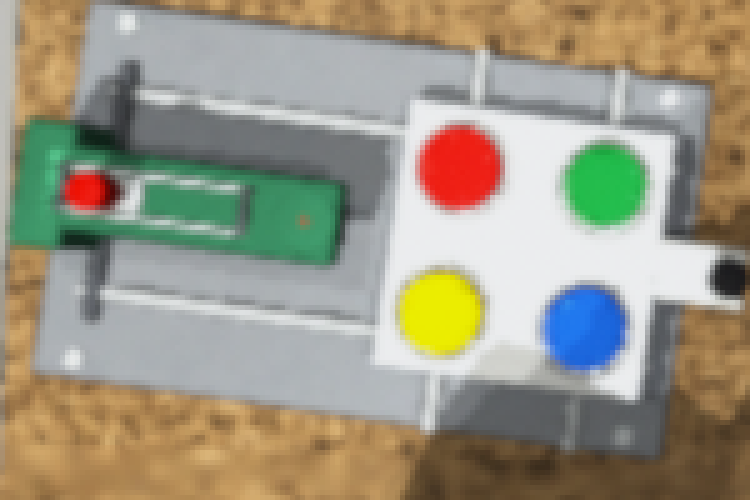

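All four lids sit in their pockets: red (460,167), green (605,185), yellow (440,312), blue (585,328) in the crop. Next I grip the handle and slide red under the stamp.

{"api": "jog_arm", "payload": {"plan": [0.0005, 0.045, 0, 0, 0, 0, 0.0005, 0.09, 0, 0, 0, 0, 0.0005, 0.131, 0, 0, 0, 0, 0.0005, 0.131, 0, 0, 0, 0, 0.0005, 0.131, -0.045, 0, 0, 0, 0.0005, 0.131, -0.088, 0, 0, 0, 0.0005, 0.131, -0.088, 0, 0, 0, 0.0005, 0.131, -0.088, 0, 0, 0]}}

```text
clock: 25.45
eef_pos: [462.0, -60.7, 63.9]
eef_rot: [-3.142, 0.0, -0.115]
wrist_force: [-0.4, 0.1, 1.1]
finger_gap: 56.2
finger_force: 0.0
```

{"api": "jog_arm", "payload": {"plan": [0, 0, 0, 0, 0, 0, 0, 0, 0, 0, 0, 0, 0, 0, 0, 0, 0, 0, 0, 0, 0, 0, 0, 0, 0, 0, 0, 0, 0, 0, 0, 0, 0, 0, 0, 0, 0, 0, 0, 0, 0, 0], "claw": 0.0, "force": 30}}

```text
clock: 26.15
eef_pos: [462.1, -61.0, 63.2]
eef_rot: [3.142, -0.0, -0.116]
wrist_force: [-1.5, -0.5, 4.6]
finger_gap: 19.4
finger_force: 30.0
```

{"api": "jog_arm", "payload": {"plan": [-0.003, 0.007, 0, 0, 0, 0, -0.007, 0.017, 0, 0, 0, 0, -0.011, 0.027, 0, 0, 0, 0, -0.015, 0.037, 0, 0, 0, 0, -0.019, 0.047, 0, 0, 0, 0, -0.0235, 0.057, 0, 0, 0, 0, -0.0265, 0.0647, 0, 0, 0, 0, -0.0278, 0.0677, 0, 0, 0, 0, -0.0278, 0.0677, 0, 0, 0, 0, -0.0278, 0.0677, 0, 0, 0, 0, -0.0278, 0.0677, 0, 0, 0, 0]}}

```text
clock: 27.25
eef_pos: [433.7, 7.7, 63.1]
eef_rot: [-3.141, 0.0, -0.115]
wrist_force: [-1.1, 1.8, 8.0]
finger_gap: 19.0
finger_force: 30.0
```

{"api": "jog_arm", "payload": {"plan": [0, 0, 0, 0, 0, 0, 0, 0, 0, 0, 0, 0, 0, 0, 0, 0, 0, 0, 0, 0, 0, 0, 0, 0, 0, 0, 0.05, 0, 0, 0, 0, 0, 0.1, 0, 0, 0, 0, 0, 0.125, 0, 0, 0, 0.013, 0.045, 0.125, 0, 0, 0, 0.026, 0.09, 0.125, 0, 0, 0, 0.039, 0.135, 0.125, 0, 0, 0, 0.052, 0.18, 0.125, 0, 0, 0, 0.06, 0.2165, 0.125, 0, 0, 0, 0.06, 0.2165, 0.125, 0, 0, 0, 0.06, 0.2165, 0.125, 0, 0, 0], "claw": 0.056}}

```text
clock: 28.65
eef_pos: [493.8, 223.5, 187.4]
eef_rot: [3.141, 0.001, -0.114]
wrist_force: [0.2, 0.1, 0.2]
finger_gap: 56.2
finger_force: 0.0
```

Run:
```python
from h import *
lids("top","top6",dict(red=62,yel=62,grn=62,blu=62))
```

```text
top6 yel [372.8 141.7] [364 137  19  11 133] z 100.2 [ 718.7 -270.9   62. ] [ 719.4 -270.6   62. ]
top6 yel [199.1 263.4] [191 256  17  16 206] z 62.0 [412.9 144.8  62. ] [413.2 144.7  62. ]
top6 grn [232.2 237.7] [225 231  15  15 165] z 62.1 [475.4  68.   62. ] [476.1  67.7  62. ]
top6 blu [228.  266.3] [221 259  15  16 186] z 62.4 [407.3  75.5  62. ] [407.6  75.5  62. ]
[493.85848688 222.79807082 187.61981638]
```

The other lids moved by (−28.3, 67.6), which puts red at ≈ (483.2,138), under the stamp. Next I grip the knob.

{"api": "jog_arm", "payload": {"plan": [0, 0.001, -0.03, 0, 0, 0, 0, 0.001, -0.05, 0, 0, 0, 0, 0.001, -0.0595, 0, 0, 0, 0, 0.001, -0.0595, 0, 0, 0]}}

```text
clock: 29.1
eef_pos: [493.8, 223.3, 127.8]
eef_rot: [3.141, 0.001, -0.117]
wrist_force: [-0.5, 0.7, 0.4]
finger_gap: 55.8
finger_force: 0.0
```

{"api": "jog_arm", "payload": {"plan": [0, 0, 0, 0, 0, 0, 0, 0, 0, 0, 0, 0, 0, 0, 0, 0, 0, 0, 0, 0, 0, 0, 0, 0, 0, 0, 0, 0, 0, 0, 0, 0, 0, 0, 0, 0, 0, 0, 0, 0, 0, 0], "claw": 0.0, "force": 30}}

```text
clock: 29.8
eef_pos: [494.3, 224.6, 128.8]
eef_rot: [-3.141, -0.001, -0.115]
wrist_force: [0.1, 2.4, 3.6]
finger_gap: 17.4
finger_force: 30.0
```

{"api": "jog_arm", "payload": {"plan": [-0.0012, -0.01, 0, 0, 0, 0, -0.0023, -0.02, 0, 0, 0, 0, -0.0035, -0.03, 0, 0, 0, 0, -0.0039, -0.034, 0, 0, 0, 0, -0.0042, -0.0368, 0, 0, 0, 0, -0.0042, -0.0368, 0, 0, 0, 0, -0.0042, -0.0368, 0, 0, 0, 0, -0.0042, -0.0368, 0, 0, 0, 0, -0.0042, -0.0368, 0, 0, 0, 0, -0.0042, -0.0368, 0, 0, 0, 0, -0.0042, -0.0368, 0, 0, 0, 0]}}

```text
clock: 30.9
eef_pos: [490.4, 191.7, 128.9]
eef_rot: [-3.133, -0.002, -0.115]
wrist_force: [5.3, 41.8, -5.6]
finger_gap: 17.8
finger_force: 30.0
```

The force rose to 42 N at the stop and I held there about 0.6 s. Next I return the knob, release it and lift.

{"api": "jog_arm", "payload": {"plan": [0.0012, 0.01, 0, 0, 0, 0, 0.0023, 0.02, 0, 0, 0, 0, 0.0035, 0.03, 0, 0, 0, 0, 0.0043, 0.0375, 0, 0, 0, 0, 0.0043, 0.0375, 0, 0, 0, 0, 0.0043, 0.0375, 0, 0, 0, 0]}}

```text
clock: 31.5
eef_pos: [494.3, 224.9, 128.7]
eef_rot: [-3.141, -0.0, -0.115]
wrist_force: [0.1, 2.2, 6.7]
finger_gap: 17.6
finger_force: 30.0
```

{"api": "jog_arm", "payload": {"plan": [0, 0, 0, 0, 0, 0, 0, 0, 0, 0, 0, 0, 0, 0, 0, 0, 0, 0, 0, 0, 0, 0, 0, 0, 0, 0, 0.03, 0, 0, 0, 0, 0, 0.06, 0, 0, 0, -0.015, -0.0465, 0.06, 0, 0, 0, -0.03, -0.093, 0.06, 0, 0, 0, -0.045, -0.1395, 0.06, 0, 0, 0, -0.06, -0.186, 0.06, 0, 0, 0, -0.06, -0.218, 0.06, 0, 0, 0, -0.06, -0.218, 0.06, 0, 0, 0, -0.06, -0.218, 0.06, 0, 0, 0, -0.06, -0.218, 0.06, 0, 0, 0], "claw": 0.056}}

```text
clock: 32.9
eef_pos: [434.3, 7.6, 188.3]
eef_rot: [-3.142, 0.0, -0.115]
wrist_force: [0.4, -0.4, -0.2]
finger_gap: 56.2
finger_force: 0.0
```

Run:
```python
from h import *
lids("top","top7",dict(red=161,yel=62,grn=62,blu=62))
p=np.load("pics/top7_p.npy")
cv2.imwrite("pics/crop7.png",cv2.resize(p[190:290,140:290],None,fx=5,fy=5,interpolation=3)[...,::-1])
```

```text
top7 yel [372.7 141.6] [364 137  19  11 133] z 100.8 [ 718.7 -270.9   62. ] [ 719.6 -270.3   62. ]
top7 yel [198.7 263.4] [191 256  16  16 198] z 62.2 [412.9 146.   62. ] [413.2 145.6  62. ]
top7 grn [232.8 235.3] [226 231  14   9 100] z 62.3 [482.6  67.   62. ] [482.   66.4  62. ]
[434.268703     7.80925423 188.31051698]
```

{"api": "jog_arm", "payload": {"plan": [-0.0004, -0.0005, -0.045, 0, 0, 0, -0.0004, -0.0005, -0.09, 0, 0, 0, -0.0004, -0.0005, -0.125, 0, 0, 0, -0.0004, -0.0005, -0.125, 0, 0, 0, -0.0004, -0.0005, -0.125, 0, 0, 0]}}

```text
clock: 33.45
eef_pos: [434.2, 7.0, 64.2]
eef_rot: [3.142, 0.0, -0.114]
wrist_force: [0.5, -0.1, 0.1]
finger_gap: 55.7
finger_force: 0.0
```

{"api": "jog_arm", "payload": {"plan": [0, 0, 0, 0, 0, 0, 0, 0, 0, 0, 0, 0, 0, 0, 0, 0, 0, 0, 0, 0, 0, 0, 0, 0, 0, 0, 0, 0, 0, 0, 0, 0, 0, 0, 0, 0, 0, 0, 0, 0, 0, 0], "claw": 0.0}}

```text
clock: 34.15
eef_pos: [434.0, 6.4, 63.7]
eef_rot: [-3.142, -0.0, -0.116]
wrist_force: [-0.7, -0.9, 4.9]
finger_gap: 19.4
finger_force: 30.0
```

{"api": "jog_arm", "payload": {"plan": [0.005, -0.0005, 0, 0, 0, 0, 0.015, -0.0016, 0, 0, 0, 0, 0.025, -0.0027, 0, 0, 0, 0, 0.035, -0.0037, 0, 0, 0, 0, 0.045, -0.0048, 0, 0, 0, 0, 0.055, -0.0059, 0, 0, 0, 0, 0.064, -0.0068, 0, 0, 0, 0, 0.068, -0.0073, 0, 0, 0, 0, 0.07, -0.0075, 0, 0, 0, 0, 0.07, -0.0075, 0, 0, 0, 0, 0.07, -0.0075, 0, 0, 0, 0, 0.07, -0.0075, 0, 0, 0, 0]}}

```text
clock: 35.35
eef_pos: [504.2, -1.2, 63.7]
eef_rot: [3.141, -0.001, -0.116]
wrist_force: [2.3, -2.0, 5.0]
finger_gap: 19.4
finger_force: 30.0
```

{"api": "jog_arm", "payload": {"plan": [0, 0, 0, 0, 0, 0, 0, 0, 0, 0, 0, 0, 0, 0, 0, 0, 0, 0, 0, 0, 0, 0, 0, 0, 0, 0, 0.05, 0, 0, 0, 0, 0, 0.1, 0, 0, 0, 0, 0, 0.125, 0, 0, 0, -0.002, 0.045, 0.125, 0, 0, 0, -0.004, 0.09, 0.125, 0, 0, 0, -0.006, 0.135, 0.125, 0, 0, 0, -0.008, 0.18, 0.125, 0, 0, 0, -0.01, 0.2265, 0.125, 0, 0, 0, -0.01, 0.2265, 0.125, 0, 0, 0, -0.01, 0.2265, 0.125, 0, 0, 0], "claw": 0.056}}

```text
clock: 36.75
eef_pos: [493.4, 226.0, 188.1]
eef_rot: [3.141, 0.001, -0.114]
wrist_force: [-0.3, 0.4, -0.4]
finger_gap: 55.9
finger_force: 0.0
```

Run:
```python
from h import *
lids("top","top8",dict(red=62,yel=62,grn=62,blu=62))
```

```text
top8 red [207.5 205.5] [200 198  16  16 190] z 62.2 [552.2 129.4  62. ] [552.3 129.3  62. ]
top8 yel [372.8 141.7] [364 137  19  11 132] z 100.0 [ 718.7 -270.9   62. ] [ 719.5 -270.5   62. ]
top8 grn [236.7 209. ] [230 202  15  15 173] z 62.5 [545.5  58.1  62. ] [545.5  58.8  62. ]
top8 blu [232.4 237.3] [225 230  16  15 179] z 62.6 [477.8  66.9  62. ] [477.1  67.   62. ]
[493.68952949 225.13118844 188.204454  ]
```

{"api": "jog_arm", "payload": {"plan": [0.0003, 0, -0.03, 0, 0, 0, 0.0003, 0, -0.05, 0, 0, 0, 0.0003, 0, -0.06, 0, 0, 0, 0.0003, 0, -0.06, 0, 0, 0]}}

```text
clock: 37.2
eef_pos: [493.9, 224.4, 127.6]
eef_rot: [3.141, 0.002, -0.117]
wrist_force: [-0.1, -0.6, 0.9]
finger_gap: 56.2
finger_force: 0.0
```

{"api": "jog_arm", "payload": {"plan": [0, 0, 0, 0, 0, 0, 0, 0, 0, 0, 0, 0, 0, 0, 0, 0, 0, 0, 0, 0, 0, 0, 0, 0, 0, 0, 0, 0, 0, 0, 0, 0, 0, 0, 0, 0, 0, 0, 0, 0, 0, 0], "claw": 0.0}}

```text
clock: 37.9
eef_pos: [494.2, 225.7, 128.7]
eef_rot: [-3.141, -0.0, -0.115]
wrist_force: [-1.2, 2.4, 2.5]
finger_gap: 17.6
finger_force: 30.0
```

{"api": "jog_arm", "payload": {"plan": [-0.0012, -0.01, 0, 0, 0, 0, -0.0023, -0.02, 0, 0, 0, 0, -0.0035, -0.03, 0, 0, 0, 0, -0.0039, -0.034, 0, 0, 0, 0, -0.0042, -0.0365, 0, 0, 0, 0, -0.0042, -0.0365, 0, 0, 0, 0, -0.0042, -0.0365, 0, 0, 0, 0, -0.0042, -0.0365, 0, 0, 0, 0, -0.0042, -0.0365, 0, 0, 0, 0, -0.0042, -0.0365, 0, 0, 0, 0, -0.0042, -0.0365, 0, 0, 0, 0]}}

```text
clock: 39.0
eef_pos: [490.2, 191.9, 128.8]
eef_rot: [-3.135, -0.001, -0.115]
wrist_force: [5.4, 31.2, -2.2]
finger_gap: 17.4
finger_force: 30.0
```

{"api": "jog_arm", "payload": {"plan": [0.0012, 0.01, 0, 0, 0, 0, 0.0023, 0.02, 0, 0, 0, 0, 0.0035, 0.03, 0, 0, 0, 0, 0.0043, 0.037, 0, 0, 0, 0, 0.0043, 0.037, 0, 0, 0, 0, 0.0043, 0.037, 0, 0, 0, 0]}}

```text
clock: 39.6
eef_pos: [494.3, 226.1, 128.7]
eef_rot: [3.142, -0.0, -0.115]
wrist_force: [-1.0, 2.7, 6.5]
finger_gap: 17.4
finger_force: 30.0
```

{"api": "jog_arm", "payload": {"plan": [0, 0, 0, 0, 0, 0, 0, 0, 0, 0, 0, 0, 0, 0, 0, 0, 0, 0, 0, 0, 0, 0, 0, 0, 0, 0, 0.03, 0, 0, 0, 0, 0, 0.06, 0, 0, 0, 0.002, -0.0465, 0.06, 0, 0, 0, 0.004, -0.093, 0.06, 0, 0, 0, 0.006, -0.1395, 0.06, 0, 0, 0, 0.008, -0.186, 0.06, 0, 0, 0, 0.01, -0.227, 0.06, 0, 0, 0, 0.01, -0.227, 0.06, 0, 0, 0, 0.01, -0.227, 0.06, 0, 0, 0, 0.01, -0.227, 0.015, 0, 0, 0, 0.01, -0.227, -0.03, 0, 0, 0, 0.01, -0.227, -0.065, 0, 0, 0, 0.01, -0.227, -0.065, 0, 0, 0], "claw": 0.056}}

```text
clock: 41.3
eef_pos: [501.8, 0.4, 59.7]
eef_rot: [3.141, 0.008, -0.114]
wrist_force: [-0.5, 0.3, 0.9]
finger_gap: 56.2
finger_force: 0.0
```

{"api": "jog_arm", "payload": {"plan": [0, 0, 0, 0, 0, 0, 0, 0, 0, 0, 0, 0, 0, 0, 0, 0, 0, 0, 0, 0, 0, 0, 0, 0, 0, 0, 0, 0, 0, 0, 0, 0, 0, 0, 0, 0, 0, 0, 0, 0, 0, 0], "claw": 0.0}}

```text
clock: 42.0
eef_pos: [504.6, -1.1, 64.0]
eef_rot: [-3.142, -0.001, -0.116]
wrist_force: [-0.9, 0.2, 5.7]
finger_gap: 19.6
finger_force: 30.0
```

{"api": "jog_arm", "payload": {"plan": [-0.004, 0.005, 0, 0, 0, 0, -0.01, 0.0126, 0, 0, 0, 0, -0.017, 0.0214, 0, 0, 0, 0, -0.024, 0.0303, 0, 0, 0, 0, -0.031, 0.0391, 0, 0, 0, 0, -0.038, 0.048, 0, 0, 0, 0, -0.045, 0.0567, 0, 0, 0, 0, -0.052, 0.0656, 0, 0, 0, 0, -0.058, 0.0731, 0, 0, 0, 0, -0.061, 0.077, 0, 0, 0, 0, -0.0625, 0.0786, 0, 0, 0, 0, -0.0625, 0.0786, 0, 0, 0, 0, -0.0625, 0.0786, 0, 0, 0, 0, -0.0625, 0.0786, 0, 0, 0, 0]}}

```text
clock: 43.4
eef_pos: [441.9, 77.9, 64.0]
eef_rot: [-3.141, -0.001, -0.116]
wrist_force: [-1.1, 1.1, 8.1]
finger_gap: 19.2
finger_force: 30.0
```

{"api": "jog_arm", "payload": {"plan": [0, 0, 0, 0, 0, 0, 0, 0, 0, 0, 0, 0, 0, 0, 0, 0, 0, 0, 0, 0, 0, 0, 0, 0, 0, 0, 0.05, 0, 0, 0, 0, 0, 0.1, 0, 0, 0, 0, 0, 0.124, 0, 0, 0, 0.015, 0.0423, 0.124, 0, 0, 0, 0.03, 0.0846, 0.124, 0, 0, 0, 0.045, 0.127, 0.124, 0, 0, 0, 0.0523, 0.1475, 0.124, 0, 0, 0, 0.0523, 0.1475, 0.124, 0, 0, 0, 0.0523, 0.1475, 0.124, 0, 0, 0], "claw": 0.056}}

```text
clock: 44.7
eef_pos: [493.7, 224.9, 187.0]
eef_rot: [3.141, 0.001, -0.115]
wrist_force: [0.0, -0.5, 0.2]
finger_gap: 56.2
finger_force: 0.0
```

Run:
```python
from h import *
lids("top","top9",dict(red=62,yel=62,grn=62,blu=62))
```

```text
top9 yel [372.9 141.7] [364 137  19  11 134] z 100.4 [ 718.7 -270.9   62. ] [ 719.4 -270.6   62. ]
top9 yel [170.8 259.2] [164 252  15  17 189] z 62.0 [419.7 211.7  62. ] [421.5 212.3  62. ]
top9 blu [198.8 262.8] [191 255  16  16 192] z 62.2 [415.2 146.1  62. ] [414.5 145.4  62. ]
[493.76876845 224.43162843 187.22879458]
```

{"api": "jog_arm", "payload": {"plan": [0.0003, 0.0005, -0.03, 0, 0, 0, 0.0003, 0.0005, -0.05, 0, 0, 0, 0.0003, 0.0005, -0.059, 0, 0, 0, 0.0003, 0.0005, -0.059, 0, 0, 0]}}

```text
clock: 45.15
eef_pos: [494.0, 224.7, 127.9]
eef_rot: [3.141, 0.001, -0.117]
wrist_force: [-0.2, -0.2, 1.2]
finger_gap: 55.9
finger_force: 0.0
```

{"api": "jog_arm", "payload": {"plan": [0, 0, 0, 0, 0, 0, 0, 0, 0, 0, 0, 0, 0, 0, 0, 0, 0, 0, 0, 0, 0, 0, 0, 0, 0, 0, 0, 0, 0, 0, 0, 0, 0, 0, 0, 0, 0, 0, 0, 0, 0, 0], "claw": 0.0}}

```text
clock: 45.85
eef_pos: [494.4, 225.8, 128.7]
eef_rot: [-3.141, -0.0, -0.115]
wrist_force: [-0.4, 1.2, 1.9]
finger_gap: 17.5
finger_force: 30.0
```

{"api": "jog_arm", "payload": {"plan": [-0.0012, -0.01, 0, 0, 0, 0, -0.0023, -0.02, 0, 0, 0, 0, -0.0035, -0.03, 0, 0, 0, 0, -0.0039, -0.034, 0, 0, 0, 0, -0.0042, -0.0365, 0, 0, 0, 0, -0.0042, -0.0365, 0, 0, 0, 0, -0.0042, -0.0365, 0, 0, 0, 0, -0.0042, -0.0365, 0, 0, 0, 0, -0.0042, -0.0365, 0, 0, 0, 0, -0.0042, -0.0365, 0, 0, 0, 0, -0.0042, -0.0365, 0, 0, 0, 0]}}

```text
clock: 46.95
eef_pos: [490.4, 191.8, 128.8]
eef_rot: [-3.135, -0.001, -0.115]
wrist_force: [4.6, 29.7, -3.6]
finger_gap: 17.5
finger_force: 30.0
```

{"api": "jog_arm", "payload": {"plan": [0.0012, 0.01, 0, 0, 0, 0, 0.0023, 0.02, 0, 0, 0, 0, 0.0035, 0.03, 0, 0, 0, 0, 0.0043, 0.037, 0, 0, 0, 0, 0.0043, 0.037, 0, 0, 0, 0, 0.0043, 0.037, 0, 0, 0, 0]}}

```text
clock: 47.55
eef_pos: [494.5, 226.1, 128.7]
eef_rot: [3.141, -0.0, -0.115]
wrist_force: [-0.4, 1.4, 6.8]
finger_gap: 17.3
finger_force: 30.0
```

{"api": "jog_arm", "payload": {"plan": [0, 0, 0, 0, 0, 0, 0, 0, 0, 0, 0, 0, 0, 0, 0, 0, 0, 0, 0, 0, 0, 0, 0, 0, 0, 0, 0.03, 0, 0, 0, 0, 0, 0.06, 0, 0, 0, -0.015, -0.0424, 0.06, 0, 0, 0, -0.03, -0.0848, 0.06, 0, 0, 0, -0.045, -0.127, 0.06, 0, 0, 0, -0.0525, -0.1485, 0.06, 0, 0, 0, -0.0525, -0.1485, 0.06, 0, 0, 0, -0.0525, -0.1485, 0.06, 0, 0, 0, -0.0525, -0.1485, 0.02, 0, 0, 0, -0.0525, -0.1485, -0.02, 0, 0, 0, -0.0525, -0.1485, -0.05, 0, 0, 0, -0.0525, -0.1485, -0.065, 0, 0, 0, -0.0525, -0.1485, -0.065, 0, 0, 0], "claw": 0.045}}

```text
clock: 49.25
eef_pos: [441.0, 78.4, 61.4]
eef_rot: [3.141, 0.004, -0.114]
wrist_force: [-0.6, 0.7, 1.3]
finger_gap: 44.6
finger_force: 0.0
```

{"api": "jog_arm", "payload": {"plan": [0, 0, 0, 0, 0, 0, 0, 0, 0, 0, 0, 0, 0, 0, 0, 0, 0, 0, 0, 0, 0, 0, 0, 0, 0, 0, 0, 0, 0, 0, 0, 0, 0, 0, 0, 0, 0, 0, 0, 0, 0, 0], "claw": 0.0}}

```text
clock: 49.95
eef_pos: [442.4, 77.6, 64.1]
eef_rot: [-3.141, -0.001, -0.116]
wrist_force: [-1.4, 0.8, 5.6]
finger_gap: 19.3
finger_force: 30.0
```

{"api": "jog_arm", "payload": {"plan": [0.005, -0.0006, 0, 0, 0, 0, 0.015, -0.0017, 0, 0, 0, 0, 0.025, -0.0029, 0, 0, 0, 0, 0.035, -0.004, 0, 0, 0, 0, 0.045, -0.0052, 0, 0, 0, 0, 0.055, -0.0063, 0, 0, 0, 0, 0.064, -0.0073, 0, 0, 0, 0, 0.068, -0.0078, 0, 0, 0, 0, 0.0693, -0.008, 0, 0, 0, 0, 0.0693, -0.008, 0, 0, 0, 0, 0.0693, -0.008, 0, 0, 0, 0, 0.0693, -0.008, 0, 0, 0, 0]}}

```text
clock: 51.15
eef_pos: [511.9, 69.5, 64.1]
eef_rot: [-3.141, -0.002, -0.116]
wrist_force: [1.1, -0.2, 6.4]
finger_gap: 19.3
finger_force: 30.0
```

Next I release and go to the knob: shift (−0.0175, 0.1563).

{"api": "jog_arm", "payload": {"plan": [0, 0, 0, 0, 0, 0, 0, 0, 0, 0, 0, 0, 0, 0, 0, 0, 0, 0, 0, 0, 0, 0, 0, 0, 0, 0, 0.05, 0, 0, 0, 0, 0, 0.1, 0, 0, 0, 0, 0, 0.124, 0, 0, 0, -0.005, 0.045, 0.124, 0, 0, 0, -0.01, 0.09, 0.124, 0, 0, 0, -0.015, 0.135, 0.124, 0, 0, 0, -0.0175, 0.1563, 0.124, 0, 0, 0, -0.0175, 0.1563, 0.124, 0, 0, 0, -0.0175, 0.1563, 0.124, 0, 0, 0], "claw": 0.045}}

```text
clock: 52.45
eef_pos: [493.6, 225.7, 187.2]
eef_rot: [3.141, 0.0, -0.115]
wrist_force: [1.0, -0.6, 0.6]
finger_gap: 45.1
finger_force: 0.0
```

Run:
```python
from h import *
lids("top","top10",dict(red=62,yel=62,grn=62,blu=62))
```

```text
top10 red [178.5 202. ] [171 195  16  15 193] z 62.0 [559.  199.3  62. ] [559.  199.4  62. ]
top10 yel [372.9 141.7] [364 137  19  11 132] z 100.7 [ 718.7 -270.9   62. ] [ 719.4 -270.7   62. ]
top10 grn [207.7 205.5] [201 199  15  14 169] z 62.1 [552.2 128.2  62. ] [552.1 128.9  62. ]
[493.79578935 225.12403776 187.31937153]
```

{"api": "jog_arm", "payload": {"plan": [0.0003, 0, -0.03, 0, 0, 0, 0.0003, 0, -0.05, 0, 0, 0, 0.0003, 0, -0.059, 0, 0, 0, 0.0003, 0, -0.059, 0, 0, 0]}}

```text
clock: 52.9
eef_pos: [493.9, 224.9, 127.7]
eef_rot: [3.141, 0.002, -0.117]
wrist_force: [0.2, -0.5, 0.5]
finger_gap: 44.9
finger_force: 0.0
```

{"api": "jog_arm", "payload": {"plan": [0, 0, 0, 0, 0, 0, 0, 0, 0, 0, 0, 0, 0, 0, 0, 0, 0, 0, 0, 0, 0, 0, 0, 0, 0, 0, 0, 0, 0, 0, 0, 0, 0, 0, 0, 0, 0, 0, 0, 0, 0, 0], "claw": 0.0}}

```text
clock: 53.6
eef_pos: [494.3, 226.2, 129.0]
eef_rot: [-3.141, -0.001, -0.115]
wrist_force: [-0.1, 2.8, 6.1]
finger_gap: 17.6
finger_force: 30.0
```

{"api": "jog_arm", "payload": {"plan": [-0.0012, -0.01, 0, 0, 0, 0, -0.0023, -0.02, 0, 0, 0, 0, -0.0035, -0.03, 0, 0, 0, 0, -0.0039, -0.034, 0, 0, 0, 0, -0.0042, -0.0365, 0, 0, 0, 0, -0.0042, -0.0365, 0, 0, 0, 0, -0.0042, -0.0365, 0, 0, 0, 0, -0.0042, -0.0365, 0, 0, 0, 0, -0.0042, -0.0365, 0, 0, 0, 0, -0.0042, -0.0365, 0, 0, 0, 0, -0.0042, -0.0365, 0, 0, 0, 0]}}

```text
clock: 54.7
eef_pos: [490.3, 192.0, 129.1]
eef_rot: [-3.136, -0.002, -0.115]
wrist_force: [2.9, 22.9, 1.1]
finger_gap: 17.5
finger_force: 30.0
```

{"api": "jog_arm", "payload": {"plan": [0.0012, 0.01, 0, 0, 0, 0, 0.0023, 0.02, 0, 0, 0, 0, 0.0035, 0.03, 0, 0, 0, 0, 0.0043, 0.037, 0, 0, 0, 0, 0.0043, 0.037, 0, 0, 0, 0, 0.0043, 0.037, 0, 0, 0, 0]}}

```text
clock: 55.3
eef_pos: [494.4, 226.7, 129.0]
eef_rot: [-3.141, -0.001, -0.115]
wrist_force: [-1.6, 2.0, 6.3]
finger_gap: 17.2
finger_force: 30.0
```

{"api": "jog_arm", "payload": {"plan": [0, 0, 0, 0, 0, 0, 0, 0, 0, 0, 0, 0, 0, 0, 0, 0, 0, 0, 0, 0, 0, 0, 0, 0, 0, 0, 0.03, 0, 0, 0, 0, 0, 0.06, 0, 0, 0, 0.005, -0.045, 0.06, 0, 0, 0, 0.01, -0.09, 0.06, 0, 0, 0, 0.015, -0.135, 0.06, 0, 0, 0, 0.0175, -0.157, 0.06, 0, 0, 0, 0.0175, -0.157, 0.06, 0, 0, 0, 0.0175, -0.157, 0.06, 0, 0, 0, 0.0175, -0.157, 0.02, 0, 0, 0, 0.0175, -0.157, -0.02, 0, 0, 0, 0.0175, -0.157, -0.05, 0, 0, 0, 0.0175, -0.157, -0.065, 0, 0, 0, 0.0175, -0.157, -0.065, 0, 0, 0], "claw": 0.045}}

```text
clock: 57.0
eef_pos: [510.3, 70.5, 61.4]
eef_rot: [3.141, 0.004, -0.114]
wrist_force: [0.1, 0.6, 0.1]
finger_gap: 44.8
finger_force: 0.0
```

{"api": "jog_arm", "payload": {"plan": [0, 0, 0, 0, 0, 0, 0, 0, 0, 0, 0, 0, 0, 0, 0, 0, 0, 0, 0, 0, 0, 0, 0, 0, 0, 0, 0, 0, 0, 0, 0, 0, 0, 0, 0, 0, 0, 0, 0, 0, 0, 0], "claw": 0.0}}

```text
clock: 57.7
eef_pos: [512.0, 69.4, 64.1]
eef_rot: [-3.141, -0.001, -0.116]
wrist_force: [-0.7, 0.3, 6.7]
finger_gap: 19.7
finger_force: 30.0
```

{"api": "jog_arm", "payload": {"plan": [-0.0023, -0.006, 0, 0, 0, 0, -0.0062, -0.016, 0, 0, 0, 0, -0.0104, -0.027, 0, 0, 0, 0, -0.0146, -0.038, 0, 0, 0, 0, -0.0188, -0.049, 0, 0, 0, 0, -0.023, -0.06, 0, 0, 0, 0, -0.0272, -0.071, 0, 0, 0, 0, -0.0315, -0.082, 0, 0, 0, 0, -0.0357, -0.093, 0, 0, 0, 0, -0.04, -0.104, 0, 0, 0, 0, -0.0442, -0.115, 0, 0, 0, 0, -0.0475, -0.124, 0, 0, 0, 0, -0.0492, -0.1285, 0, 0, 0, 0, -0.05, -0.1304, 0, 0, 0, 0, -0.05, -0.1304, 0, 0, 0, 0, -0.05, -0.1304, 0, 0, 0, 0]}}

```text
clock: 59.3
eef_pos: [462.0, -61.3, 64.1]
eef_rot: [-3.141, -0.001, -0.116]
wrist_force: [0.3, 1.2, 7.7]
finger_gap: 19.1
finger_force: 30.0
```

{"api": "jog_arm", "payload": {"plan": [0, 0, 0, 0, 0, 0, 0, 0, 0, 0, 0, 0, 0, 0, 0, 0, 0, 0, 0, 0, 0, 0, 0, 0, 0, 0, 0.05, 0, 0, 0, 0, 0, 0.1, 0, 0, 0, 0, -0.05, 0.12, 0, 0, 0, 0, -0.1, 0.12, 0, 0, 0, 0, -0.15, 0.12, 0, 0, 0, 0, -0.15, 0.12, 0, 0, 0, 0, -0.15, 0.12, 0, 0, 0], "claw": 0.05}}

```text
clock: 60.4
eef_pos: [461.2, -211.8, 183.0]
eef_rot: [-3.141, 0.001, -0.118]
wrist_force: [0.9, 0.6, -0.2]
finger_gap: 50.2
finger_force: 0.0
```

Run:
```python
from h import *
lids("top","top11",dict(red=62,yel=62,grn=62,blu=62))
p=np.load("pics/top11_p.npy")
cv2.imwrite("pics/crop11.png",cv2.resize(p[120:290,140:400],None,fx=3,fy=3,interpolation=3)[...,::-1])
```

```text
top11 red [231.9 223.7] [225 216  15  16 184] z 61.8 [510.2  69.1  62. ] [509.8  69.3  62. ]
top11 yel [372.9 141.7] [364 137  19  11 134] z 100.2 [ 718.7 -270.9   62. ] [ 719.4 -270.6   62. ]
top11 yel [227.9 252.6] [220 245  16  16 199] z 62.1 [440.5  77.7  62. ] [440.2  76.8  62. ]
top11 grn [260.8 227.2] [254 220  15  15 166] z 62.4 [503.4  -1.   62. ] [503.   -0.6  62. ]
top11 blu [256.9 255.8] [250 249  15  15 184] z 62.2 [433.7   6.9  62. ] [434.2   7.1  62. ]
[ 461.40274512 -210.7510725   183.10442494]
```

View pics/crop11.png

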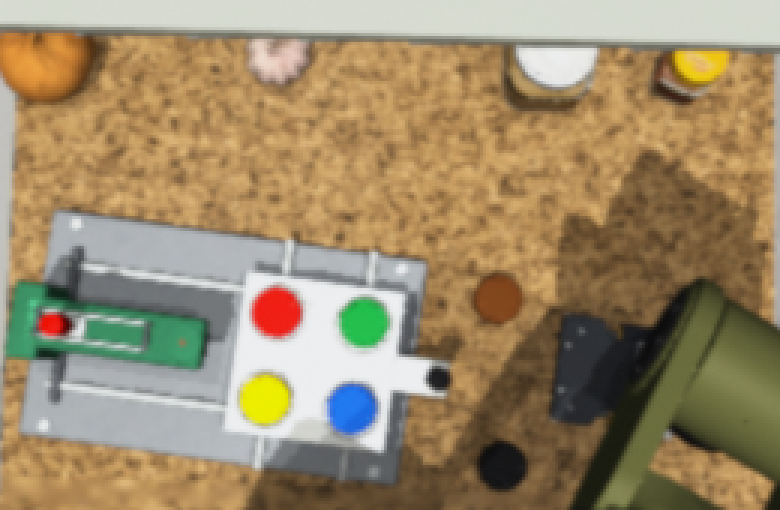

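The tray is at its loading end, with red (276,312), green (363,322), yellow (265,399) and blue (352,408) all seated. The knob is back at (52,323), and the jars and garlic haven't moved. Handing in.

```bash
python3 -c "
from cell import manip
print(manip.sign_off())"
```

```text
the job is handed in; nothing more can be done
None
```

I've handed the job in: all four lids were stamped in the order red, yellow, green, blue and still sit in their pockets, the tray is back at its loading end, and the jars and garlic are untouched; the hand-in gave no verdict.

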